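# Set a stop screw to a setting bar by feel

### The arm

A 6-joint arm with a two-finger parallel gripper is mounted at the origin on a cart in front of the work surface, level with it; the furniture and walls round the work are solid. World frame = base frame: x ahead of the robot, y to its left, z up, the work surface at z = 0. Lengths are in m, angles in rad, forces in N, time in s.
With the tool pointing down it reaches from about 0.425 to 0.925 m from the base axis. Payload 12.5 kg.
Tool frame: the origin (TCP) lies at the very end of the fingers, on their centre line; the grasp point (between the pads) lies 19 mm behind it; z points along the fingers, x is the direction in which the jaws open and shut, and the axes are right-handed (so a half turn about z gives the same grasp; the last joint's range is limited). The gripper opens to 85 mm and grips with 20 to 120 N. Pads are 22 mm wide; open, the fingers measure 114 mm over their backs; the gripper's body (76 mm by 85 mm) begins 54 mm behind the grasp point. The pads swing forward as they close: fully open they stand 13 mm farther back than shut.
Start: joints at [-1.383, 0.491, 1.559, -0, 1.092, -0.106], TCP at [0.181, -0.598, 0.231] pointing down, gripper open.
Joint ranges: [-3.1, 3.1], [-0.84, 2.19], [0.05, 2.79], [-1.13, 4.28], [0.06, 2.93], [-2.69, 2.69]. Speed limits (rad/s): [2.22, 2.22, 2.79, 3.14, 3.14, 3.14].

### API

Orientations are given as [roll, pitch, yaw] about the fixed x, y, z axes, in that order (R = Rz(yaw) Ry(pitch) Rx(roll)).
In Python, from bench import robot, optics gives the robot as it stands. The module is installed in compiled form; this text tells all that it offers.
- The arm moves only by the shell command python3 -m pendant 'ROWS' [FORCE]. ROWS is JSON, a list of rows, each a list of 3 entries, a list of its own where there are three numbers: the opening, from 0 (shut) to 1 (fully open), then the shift along the tool's x, y, z in m, then the turn, a rotation vector about the tool's x, y, z in rad. In form: [[claw, [x, y, z], [wx, wy, wz]], ...]. A call has 1 to 5 rows; each row is the pose to reach, as a shift and turn from the pose commanded when the call began, along the tool's axes at that moment; what a row does not reach only later rows make up. A row lasts 1/8 s, in which the tool goes at most 62.5 mm and 10.7 degrees, less where a joint would pass 70% of its speed; a pose out of reach is approached as far as the arm can. A call with a gripper value outside its range is refused whole. The fingers move at their own pace and stop on an object; FORCE is the grip in N (left out, the last holds). Time passes only in rows, so rows that repeat a pose let the fingers close. It gives the time, the measured TCP pose, the force and the opening at its end, in the units of the state.
- robot.state(): the state, without advancing time (a new reading comes with each control period).
- optics.read_camera(name): name is "scene" or "side" or "wrist"; returns a dict with "color" (400x640x3 uint8, blue, green, red), "depth" (400x640 float32, m along the optical axis (not along the pixel's ray), 0 where there is no reading), "K" (3x3 intrinsics, pixels), "T" (4x4, takes a point from camera to world coordinates); the wrist camera has in their place "hand_eye" (4x4, takes a point from camera to tool coordinates, whose origin is the TCP and whose axes are the tool frame's). Camera axes: x right, y up, looking along -z (the intrinsics and any distortion apply to the point x, -y, -z); pixel columns grow to the right and rows downward; lengths in m; the calibration is good to about 2 mm. A picture is of the moment at which its call begins: read the wrist's pose just before it.
- robot.sign_off(): hands the job in, once; it reports no verdict.
The state is a dict: "clock": time; "joint_positions": joint angles; "dq": joint speeds; "effort": joint torques, N m; "ee_pos": TCP position; "orientation": TCP orientation; "wrist_force": force on the tool from outside, world axes, zero at the start; "moment": the same for the moment, N m; "width": finger opening in m.
Only numpy, scipy, OpenCV 4.12 (cv2) and the standard library are available. Lean on these libraries where they do the work, as an engineer would, in place of code of your own. Each camera call takes 0.05 s, during which the arm holds its last target.

### The job

Set the bench height stop by feel: take the square wing key from its stand, seat it in the head of the stop screw and turn the screw until the setting bar underneath just drags, that is, until drawing the bar slowly a little way along its channel by its black grip takes a pull of about 4 N - neither loose nor clamped - and draw it so to make sure. Turn the screw only with the key and never force it down on the bar (18 N at the very most). Leave the bar flat in its channel under the screw, the key standing seated in the screw head, and the things round about where they are.

Things in the scene. Friction and masses are not known exactly. Their poses are not given: they have to be found in the camera images.
- height_stop: Fixed bench stop: dark steel base 175 x 90 x 10 mm with two steel rails 9 mm high forming a 23 mm wide channel; at the back (+x) a grey column whose arm (40 mm wide, underside 48, top 63 mm above the worktop) reaches over the channel and carries the stop screw. Origin: on the worktop straight under the screw's axis. x along the channel; -x is the open front, the way the bar is drawn.
- stop_screw: Upright steel stop screw in the arm. Origin: on its axis, at the middle of its square head's top face (head 30 x 30 x 22 mm; starts 96 mm above the worktop, sinks with the screw); this frame does not turn. The head has a square socket 13.2 mm wide, 18 mm deep, sides along height_stop's x and y when screw_turn is 0. Below, a round sprung foot 13 mm across points at the bar.
- screw_turn (a joint): Turn of the screw, rad: 0 at the start, + clockwise from above, which lowers it 3.2 mm per rad. Friction (0.08 N m) holds it; stops at -0.3 and 3.4. Foot: spring 4 N/mm that starts to yield at 0.8 N, 9 mm travel; it touches the bar after 0.5 to 5.5 mm of lowering - how much cannot be known beforehand. Fully loose: no extra drag. Key and socket have about 0.15 rad of play each way.
- key_wing (a point): Centre of the wing of the square wing key (the driver): black, 34 mm high, 40 mm long along the point's x, 14 mm thick along its y; pinch it from above across y. The key, 85 mm tall, z up: steel square shank 12 x 12 mm (sides along x and y) 46 mm long, 13 mm round neck 6 mm high, wing. This point is 68 mm above the tip. At the start it stands in its stand with 1.6 mm play.
- key_tip (a point): Centre of the flat lower end of the key's square shank, whose last 6 mm are a round nose tapering from 12 to 5.4 mm diameter; same axes as key_wing. Seated in the screw head it lies 18 mm below the socket's mouth.
- key_stand: Fixed wooden block 60 x 60 x 34 mm with a square hole, 24 mm deep, from which the key stands up. Origin: centre of its underside.
- setting_bar: Setting bar, 0.25 kg: ground bar 165 x 20 x 16 mm, aluminium colour, loose in the channel under the screw, a black upright grip at its front. Origin: on its underside, 45 mm from its rear end, at first within 10 mm of the screw's axis; x along the bar to the rear. Unloaded it slides at about 1 N; each newton of the foot's load adds about 0.7 N of pull (0.6 to 0.9, from day to day).
- bar_grip (a point): Centre of the bar's black upright grip: a post 16 x 16 mm standing 48 mm above the bar's top, sides along the bar's x and y. This point is 46 mm above the bar's underside (56 mm above the worktop), 18 mm below the post's top, 111 mm in front of the bar's origin. Hold the post without lifting or pressing, since that alters the drag.
- lens_can: Bystander: small grey canister with black cap, 38 mm diameter, 54 mm high. Origin: centre of its underside.
- slide_box: Bystander: small box with green lid, 30 x 82 x 36 mm. Origin: centre of its underside.
- coupon: Bystander: cut block of cast iron, 22 x 30 x 24 mm. Origin: centre of its underside.
- specimen: Bystander: black round mounted specimen, 30 mm diameter, 16 mm high. Origin: centre of its underside.
Mind the look-alikes: they are no part of the job. What is shaped like the part that bears key_wing but purple or yellow is not meant.

How it is judged:
On the way, in this order (a step that is already met when the one before it is completed fails the run):
1. the key is seated in the head of the stop screw (horizontal distance between key_tip and stop_screw below 0.004 m and z of key_tip in the frame of stop_screw below -0.012 m and angle between key_tip's own z axis and vertical below 0.2 rad), for 0.2 s.
2. the robot draws the bar along under the screw while the foot presses on it with a light load (1.6 to 7.5 N) (contact force between stop_screw and setting_bar between 1.6 and 7.5 N and linear speed of setting_bar above 0.003 m/s and contact force between the fingers and setting_bar above 0.3 N), for 0.3 s.
At the end, for the whole second after the job is handed in: Key upright in the screw head (tip within 4 mm of the axis, 12 mm or more below the mouth, tilt under 0.2 rad); bar at rest, flat in its channel, with the screw's foot pressing on it with 1.6 to 7.5 N (a drag of about 2.2 to 6.5 N); nothing held (all of step 1 and contact force between stop_screw and setting_bar between 1.6 and 7.5 N and linear speed of setting_bar below 0.01 m/s and linear speed of key below 0.02 m/s and angle between setting_bar's own z axis and vertical below 0.05 rad and z of setting_bar in the frame of height_stop below 0.013 m and contact force between the fingers and anything else below 0.1 N); the robot touches nothing.
It fails at once if the stop screw is pressed on the setting bar with more than 18 N (contact force between stop_screw and setting_bar above 18 N).
It fails at once if the fingers turn or push the screw directly instead of using the key (contact force between the fingers and stop_screw above 2 N).
It fails at once if a bystander is moved by more than 15 mm (distance of any of lens_can, slide_box, coupon, specimen from where it was at the start of the episode above 0.015 m).
It also fails if it takes over 72 s, if anything falls off the work surface, if the arm or the gripper's body presses on something with over 40 N, if the wrist force passes 120 N, or if a joint passes its speed limit or range.

## Working session

There is one attempt and no reset: what is moved stays moved. The work goes in short steps, Python scripts to look and compute and a shell command to move; the robot and the scene stay as the last step left them, time stands still between calls to the robot, and variables do not carry over. Pictures are saved under pics/ and viewed, and the job is handed in when it is done.

```bash
mkdir -p pics; ls
cat > h.py <<'E'
import numpy as np, cv2
from bench import robot, optics
from scipy.spatial.transform import Rotation as R
def grab(n):
    s=robot.state(); d=optics.read_camera(n)
    if 'T' not in d:
        T=np.eye(4);T[:3,:3]=R.from_euler('xyz',s['orientation']).as_matrix();T[:3,3]=s['ee_pos'];d['T']=T@d['hand_eye']
    return d
def pt(d,u,v,z=None):
    K=d['K'];zz=d['depth'][int(v),int(u)]
    r=np.array([(u-K[0,2])/K[0,0],-(v-K[1,2])/K[1,1],-1])
    if z is None: return (d['T']@np.append(r*zz,1))[:3]
    w=d['T'][:3,:3]@r;o=d['T'][:3,3];return o+w*(z-o[2])/w[2]
def cloud(d):
    K=d['K'];v,u=np.mgrid[:400,:640];z=d['depth']
    p=np.stack([(u-K[0,2])/K[0,0]*z,-(v-K[1,2])/K[1,1]*z,-z],-1)
    return p@d['T'][:3,:3].T+d['T'][:3,3]
E
python3 - <<'E'
from h import *
import pickle
print(robot.state())
for n in ['scene','side','wrist']:
    d=grab(n);cv2.imwrite(f'pics/{n}0.png',d['color']);pickle.dump(d,open(f'{n}0.pkl','wb'))
    print(n,d['K'].tolist(),np.round(d['T'],3).tolist(),[k for k in d])
E
```

```text
pics
{'clock': 0.0, 'joint_positions': array([-1.38261573e+00,  4.91556324e-01,  1.55950995e+00,  1.49025497e-05,
        1.09165778e+00, -1.05599305e-01]), 'dq': array([ 8.92214185e-04,  6.53547676e-04, -9.64652881e-04,  1.48115062e-03,
       -9.52171949e-05, -4.73082968e-04]), 'effort': array([-6.49831873e-04, -6.18453670e+01, -2.61599922e+01, -9.73407646e-05,
        4.04670252e-03, -4.66830329e-06]), 'ee_pos': array([ 0.18096223, -0.59797421,  0.23070891]), 'orientation': array([-3.14146026e+00,  1.12370628e-03, -1.27702322e+00]), 'wrist_force': array([0.14141383, 0.55797955, 0.12624583]), 'moment': array([-0.02460495, -0.01264481,  0.02624972]), 'width': 0.08545240951855697}
scene [[407.3785831048624, 0.0, 320.75215563801686], [0.0, 407.3785831048624, 196.17364031417154], [0.0, 0.0, 1.0]] [[-0.846, 0.236, -0.479, 0.067], [-0.534, -0.348, 0.771, 0.714], [0.015, 0.907, 0.42, 0.487], [0.0, 0.0, 0.0, 1.0]] ['color', 'depth', 'K', 'T']
side [[432.9252242625899, 0.0, 319.90222446591935], [0.0, 432.9252242625899, 202.7624577171043], [0.0, 0.0, 1.0]] [[0.909, 0.204, -0.365, 0.106], [-0.417, 0.492, -0.764, -0.899], [0.024, 0.846, 0.532, 0.681], [0.0, 0.0, 0.0, 1.0]] ['color', 'depth', 'K', 'T']
wrist [[301.766323924465, 0.0, 323.5746739101286], [0.0, 301.766323924465, 203.393518079058], [0.0, 0.0, 1.0]] [[0.29, 0.908, 0.303, 0.258], [-0.957, 0.276, 0.091, -0.576], [-0.001, -0.316, 0.949, 0.374], [0.0, 0.0, 0.0, 1.0]] ['color', 'depth', 'K', 'hand_eye', 'T']
```

View pics/scene0.png

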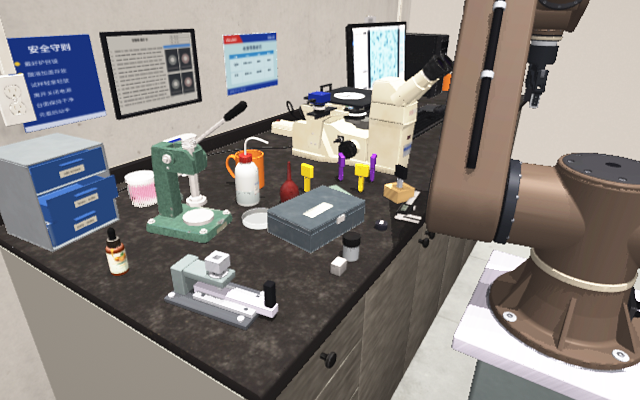

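View pics/side0.png

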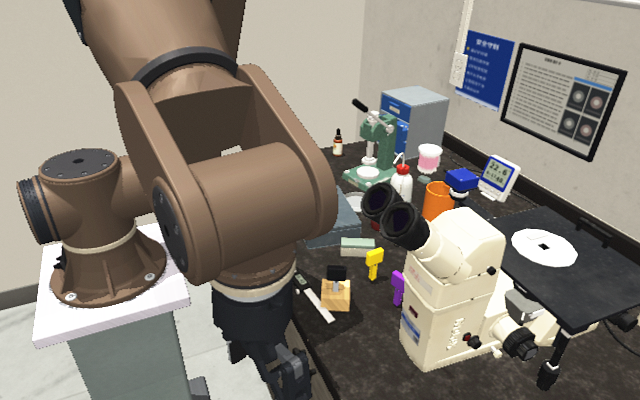

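View pics/wrist0.png

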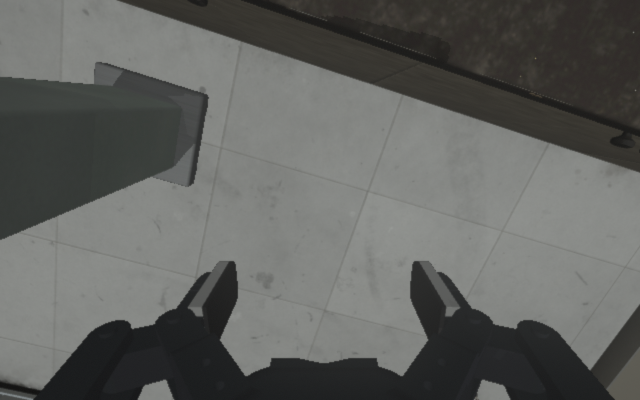

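The scene view shows the stop at about (225,285) with its grip at (270,292), and the stand with the black wing key at (399,185). The side view shows the stand at (336,290). The purple and yellow keys are look-alikes.

Run:
```python
from h import *
import pickle
for n,b,k in [('scene',(150,230,290,335),5),('scene',(320,140,440,260),5),('side',(290,220,400,340),5)]:
    d=pickle.load(open(n+'0.pkl','rb'))
    c=d['color'][b[1]:b[3],b[0]:b[2]]
    cv2.imwrite(f'pics/z_{n}{b[0]}.png',cv2.resize(c,None,fx=k,fy=k,interpolation=cv2.INTER_CUBIC))
d=pickle.load(open('scene0.pkl','rb'))
for p in [(270,285),(217,258),(185,275),(351,245),(339,265),(401,172),(398,195),(362,175),(381,225),(405,215)]: print(p,pt(d,*p).round(4))
d=pickle.load(open('side0.pkl','rb'))
for p in [(337,272),(335,290),(374,260),(357,246),(397,290),(310,285)]: print('s',p,pt(d,*p).round(4))
```

```text
(270, 285) [0.4219 0.2955 0.074 ]
(217, 258) [0.5357 0.2998 0.0871]
(185, 275) [0.5834 0.3345 0.053 ]
(351, 245) [0.3949 0.0638 0.0405]
(339, 265) [0.3913 0.1188 0.0237]
(401, 172) [ 0.4297 -0.2829  0.0831]
(398, 195) [ 0.4227 -0.2591  0.0248]
(362, 175) [ 0.5373 -0.2637  0.0561]
(381, 225) [ 0.3971 -0.0942  0.0147]
(405, 215) [ 0.3722 -0.1873  0.0088]
s (337, 272) [ 0.4336 -0.3037  0.0873]
s (335, 290) [ 0.4333 -0.3001  0.0342]
s (374, 260) [ 0.5373 -0.281   0.0681]
s (357, 246) [ 0.5499 -0.1851  0.0345]
s (397, 290) [ 0.5439 -0.3664  0.0507]
s (310, 285) [ 0.3995 -0.2453  0.014 ]
```

View pics/z_scene150.png

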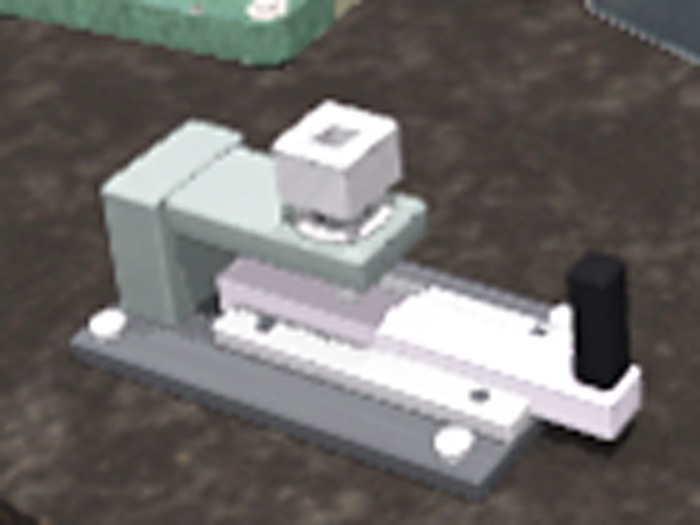

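View pics/z_side290.png

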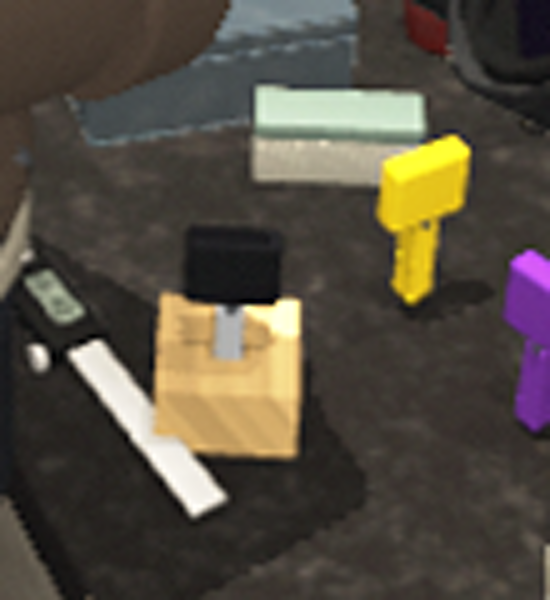

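Run:
```python
from h import *
import pickle
H={}
for n in ['scene','side']:
    d=pickle.load(open(n+'0.pkl','rb'));p=cloud(d).reshape(-1,3);ok=d['depth'].ravel()>0
    p=p[ok]
    for q in p:
        if .2<q[0]<.95 and -.75<q[1]<.5 and q[2]<0.6: 
            k=(int(q[0]//.05),int(q[1]//.05)); H[k]=max(H.get(k,-1),q[2])
print('y/x',[round(.05*i,2) for i in range(4,19)])
for j in range(9,-15,-1): print(round(j*.05,2),[int(1000*H[(i,j)]) if (i,j) in H else '.' for i in range(4,19)])
```

```text
y/x [0.2, 0.25, 0.3, 0.35, 0.4, 0.45, 0.5, 0.55, 0.6, 0.65, 0.7, 0.75, 0.8, 0.85, 0.9]
0.45 [-787, -788, '.', '.', '.', '.', '.', '.', '.', '.', '.', '.', '.', '.', '.']
0.4 [-788, -790, 1, 2, 1, 2, 2, 1, 2, 1, 4, 6, 4, 5, 5]
0.35 [-788, -789, 2, 2, 2, 2, 11, 14, 16, 1, 60, 102, 5, 7, 205]
0.3 [-787, -787, 2, 2, 69, 27, 97, 66, 66, 1, 59, 100, 6, 6, 190]
0.25 [-790, -790, 1, 2, 74, 27, 96, 64, 65, 4, 5, 5, 4, 5, 185]
0.2 [-789, -790, 1, 1, 2, 2, 1, 1, 0, 5, 21, 29, 36, 30, 130]
0.15 [-788, -788, 1, 1, 2, 1, 1, 1, 2, 30, 202, 231, 208, 205, 4]
0.1 [253, -789, 2, 25, 25, 1, 2, 2, 2, 23, 230, 233, 208, 199, 80]
0.05 [341, -790, 1, 55, 56, 61, 61, 61, 64, 309, 277, 234, 186, 4, 22]
0.0 [454, 430, 1, 55, 55, 61, 62, 64, 64, 10, 15, 1, 6, 6, 18]
-0.05 [502, 502, 1, 2, 1, 61, 62, 64, 63, 18, 188, 186, 6, 4, 1]
-0.1 [294, 501, 1, 17, 17, 61, 62, 64, 59, 120, 187, 139, 104, 104, 52]
-0.15 ['.', '.', 1, 16, 24, 61, 64, 64, 47, 57, 1, 104, 102, 102, 58]
-0.2 ['.', 527, 10, 15, 5, 4, 40, 41, 83, 85, 0, 2, 103, 100, -2]
-0.25 [596, 596, 7, 16, 13, 3, 5, 41, 5, 5, 243, 1, 2, 1, '.']
-0.3 ['.', '.', 4, 22, 98, 93, 88, 87, 85, 262, 264, 1, 1, 1, 0]
-0.35 ['.', '.', 5, 37, 97, 95, 87, 85, 86, 262, 264, 1, 1, 2, 1]
-0.4 [-795, -794, 3, 11, 9, 4, 88, 87, 94, 194, 206, 195, 194, 2, 1]
-0.45 [598, -792, 4, 347, 374, 343, 297, 294, 285, 219, 219, 219, 219, 127, 1]
-0.5 [599, -792, 3, 350, 375, 348, 298, 295, 216, 221, 224, 224, 235, 184, 13]
-0.55 [583, -792, 4, 352, 376, 345, 296, 294, 278, 222, 222, 222, 245, '.', '.']
-0.6 [558, -790, -793, -220, 4, 3, 4, 244, 219, 221, 222, 222, 245, 40, 4]
-0.65 [535, -793, -793, -255, 0, 2, 3, 5, 219, 219, 219, 220, 219, 32, 4]
-0.7 [350, -792, -791, -283, 0, 1, 2, 0, 219, 219, 220, 219, 216, 11, 11]
```

```bash
cat >> h.py <<'E'
def to(pos,yaw,tilt=True):
    s=robot.state();A=R.from_euler('xyz',s['orientation']);
    B=R.from_euler('xyz',[np.pi,0,yaw])
    sh=A.inv().apply(np.array(pos)-s['ee_pos']); rv=(A.inv()*B).as_rotvec()
    print('shift',sh.round(4).tolist(),'rot',rv.round(4).tolist(),'t',round(s['clock'],2),'ee',s['ee_pos'].round(4),s['orientation'].round(4),'F',s['wrist_force'].round(2),'w',round(s['width'],4))
E
python3 - <<'E'
from h import *
to([.24,-.42,.33],-.4)
E
```

```text
shift [-0.1534, -0.108, -0.099] rot [-0.0004, 0.0007, -0.877] t 0.15 ee [ 0.181  -0.5981  0.2309] [-3.1415e+00  8.0000e-04 -1.2770e+00] F [-0.31  0.4   0.26] w 0.0859
```

```bash
python3 -m pendant '[[1,[-0.05,-0.036,-0.033],[0,0,-0.18]],[1,[-0.1,-0.07,-0.066],[0,0,-0.36]],[1,[-0.153,-0.108,-0.099],[0,0,-0.54]],[1,[-0.153,-0.108,-0.099],[0,0,-0.72]],[1,[-0.153,-0.108,-0.099],[0,0,-0.877]]]'
python3 - <<'E'
from h import *
to([.43,-.29,.23],1.13)
E
```

```text
clock: 0.78
ee_pos: [0.2407, -0.4192, 0.3317]
orientation: [3.14, -0.002, -0.393]
wrist_force: [-0.6, -0.3, -0.1]
width: 0.0855
shift [0.1253, -0.192, 0.1016] rot [0.0025, -0.0001, -1.5228] t 0.78 ee [ 0.2407 -0.4192  0.3317] [ 3.140e+00 -1.700e-03 -3.928e-01] F [-0.56 -0.35 -0.1 ] w 0.0855
```

```bash
python3 -m pendant '[[1,[0.025,-0.038,0.02],[0,0,-0.18]],[1,[0.05,-0.077,0.04],[0,0,-0.36]],[1,[0.075,-0.115,0.06],[0,0,-0.54]],[1,[0.1,-0.153,0.08],[0,0,-0.72]],[1,[0.125,-0.192,0.1],[0,0,-0.9]]]'
python3 -m pendant '[[1,[0,0,0],[0,0,-0.18]],[1,[0,0,0],[0,0,-0.36]],[1,[0,0,0],[0,0,-0.54]],[1,[0,0,0],[0,0,-0.62]],[1,[0,0,0],[0,0,-0.62]]]'
python3 - <<'E'
from h import *
import pickle
d=grab('wrist');cv2.imwrite('pics/w1.png',d['color']);pickle.dump(d,open('w1.pkl','wb'));to([.43,-.29,.23],1.13)
d=grab('scene');cv2.imwrite('pics/s1.png',d['color']);pickle.dump(d,open('s1.pkl','wb'))
E
```

```text
clock: 1.4
ee_pos: [0.4311, -0.2914, 0.2296]
orientation: [3.141, 0.0, 0.506]
wrist_force: [-0.5, -0.4, 0.1]
width: 0.0851
clock: 2.02
ee_pos: [0.4299, -0.2923, 0.2302]
orientation: [-3.141, 0.0, 1.119]
wrist_force: [0.6, 0.3, 0.7]
width: 0.0852
shift [0.0021, -0.001, 0.0002] rot [-0.0001, 0.0, -0.0118] t 2.08 ee [ 0.43   -0.2923  0.2302] [-3.1415  0.      1.1182] F [ 0.82  0.32 -0.18] w 0.0856
```

View pics/w1.png

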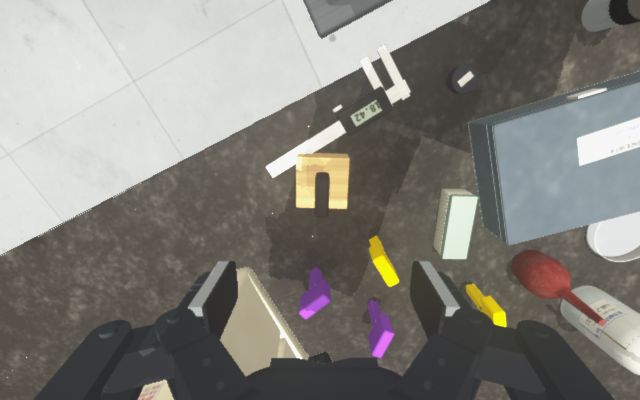

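The wrist view shows the stand at (322,182) with the black wing at about (322,193), its long side along the image vertical. The jaws are across its thickness, as wanted. Next I fit the wing.

Run:
```python
from h import *
import pickle
d=pickle.load(open('w1.pkl','rb'));P=cloud(d);c=d['color'].astype(int)
cv2.imwrite('pics/w1z.png',cv2.resize(d['color'][130:230,260:380],None,fx=6,fy=6,interpolation=cv2.INTER_NEAREST))
b=np.zeros((400,640),bool);b[140:225,285:360]=1
m=b&(P[...,2]>.083)&(P[...,2]<.11)
p=P[m];print(len(p),p.mean(0),np.percentile(p[:,2],[5,50,95]))
r=cv2.minAreaRect(p[:,:2].astype(np.float32)*1000);print('wing top',r)
m=b&(P[...,2]>.028)&(P[...,2]<.042);p=P[m];print('stand',len(p),np.median(p[:,2]),cv2.minAreaRect(p[:,:2].astype(np.float32)*1000))
for n in ['scene','side']:
    d=pickle.load(open(n+'0.pkl','rb'));P=cloud(d)
    q=(abs(P[...,0]-.43)<.05)&(abs(P[...,1]+.285)<.05)
    dark=d['color'].max(-1)<80
    p=P[q&dark&(P[...,2]>.06)&(P[...,2]<.12)];print(n,'wing',len(p),p.mean(0),p.min(0),p.max(0))
    p=P[q&(P[...,2]>.03)&(P[...,2]<.04)&~dark];print('stand',cv2.minAreaRect(p[:,:2].astype(np.float32)*1000))
```

```text
584 [ 0.43250221 -0.29709318  0.09471223] [0.09189489 0.09522082 0.09648533]
wing top ((433.9296875, -297.87298583984375), (13.992737770080566, 39.860382080078125), 62.487064361572266)
stand 2181 0.034664165922593415 ((434.3351135253906, -298.0965270996094), (59.934879302978516, 60.74264144897461), 62.486392974853516)
scene wing 147 [ 0.43249262 -0.28881294  0.08052581] [ 0.41659601 -0.299588    0.0620459 ] [ 0.45376597 -0.27814604  0.0961266 ]
stand ((436.3150939941406, -295.2828674316406), (64.67170715332031, 64.44361877441406), 64.77886199951172)
side wing 298 [ 0.4323486  -0.30112182  0.08408035] [ 0.41472122 -0.31141331  0.06091453] [ 0.45291668 -0.28478702  0.09858536]
stand ((433.103271484375, -297.7181396484375), (59.671180725097656, 58.25069808959961), 62.49519348144531)
```

View pics/w1z.png

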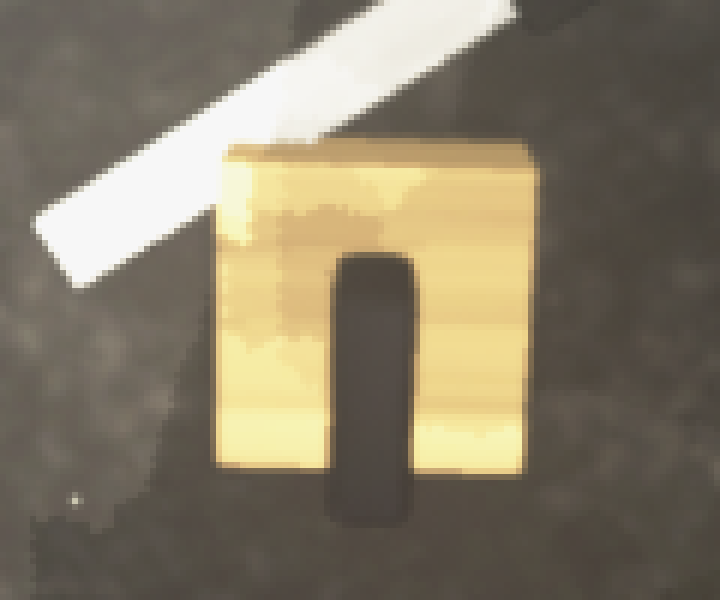

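Run:
```python
from h import *
to([.434,-.298,.062],1.091)
```

```text
shift [-0.0033, 0.0062, 0.1682] rot [-0.0001, 0.0, 0.027] t 2.12 ee [ 0.4299 -0.2923  0.2302] [-3.1415  0.      1.118 ] F [0.59 0.25 0.75] w 0.0855
```

```bash
python3 -m pendant '[[0.6,[-0.0033,0.0062,0.05],[0,0,0.027]],[0.6,[-0.0033,0.0062,0.1],[0,0,0.027]],[0.6,[-0.0033,0.0062,0.14],[0,0,0.027]],[0.6,[-0.0033,0.0062,0.168],[0,0,0.027]],[0.6,[-0.0033,0.0062,0.168],[0,0,0.027]]]' 30
python3 - <<'E'
from h import *
to([.434,-.298,.062],1.091)
E
```

```text
clock: 2.75
ee_pos: [0.4335, -0.2975, 0.0608]
orientation: [-3.138, -0.001, 1.092]
wrist_force: [0.2, -0.0, 0.7]
width: 0.0517
shift [-0.0002, 0.0007, -0.0012] rot [-0.0034, -0.0008, 0.0007] t 2.75 ee [ 0.4335 -0.2975  0.0608] [-3.1382e+00 -8.0000e-04  1.0917e+00] F [ 0.21 -0.03  0.73] w 0.0517
```

```bash
python3 -m pendant '[[0.2,[0,0.0005,0],[0,0,0]],[0,[0,0.0005,0],[0,0,0]],[0,[0,0.0005,0],[0,0,0]],[0,[0,0.0005,0],[0,0,0]],[0,[0,0.0005,0],[0,0,0]]]' 30
python3 - <<'E'
from h import *
to([.434,-.298,.062],1.091)
E
```

```text
clock: 3.38
ee_pos: [0.4352, -0.2985, 0.0635]
orientation: [3.139, 0.0, 1.093]
wrist_force: [2.4, 2.7, 8.1]
width: 0.0135
shift [-0.0001, -0.0012, 0.0015] rot [0.0023, 0.0004, 0.0018] t 3.38 ee [ 0.4352 -0.2985  0.0635] [3.1393e+00 4.0000e-04 1.0928e+00] F [2.36 2.7  8.14] w 0.0135
```

```bash
python3 -m pendant '[[0,[0,0,-0.015],[0,0,0]],[0,[0,0,-0.04],[0,0,0]],[0,[0,0,-0.08],[0,0,0]],[0,[0,0,-0.13],[0,0,0]],[0,[0,0,-0.18],[0,0,0]]]'
python3 - <<'E'
from h import *
d=grab('wrist');cv2.imwrite('pics/w2.png',d['color'])
to([.40,-.0,.26],1.57)
E
```

```text
clock: 4.0
ee_pos: [0.4341, -0.298, 0.245]
orientation: [3.141, 0.0, 1.093]
wrist_force: [-1.0, -0.8, -1.2]
width: 0.0136
shift [0.2493, -0.1691, -0.011] rot [0.0081, 0.0047, -0.4769] t 4.05 ee [ 0.4356 -0.2993  0.2512] [3.1327e+00 2.6000e-03 1.0931e+00] F [ 0.59 -0.29  5.31] w 0.014
```

View pics/w2.png

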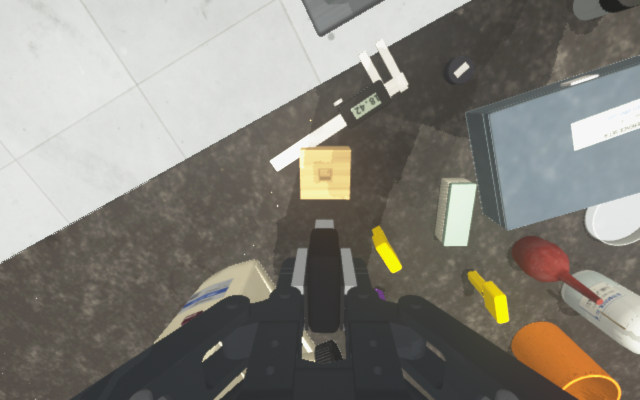

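Run:
```python
from h import *
import pickle
d=pickle.load(open('scene0.pkl','rb'));P=cloud(d)
q=(abs(P[...,0]-.53)<.06)&(abs(P[...,1]-.295)<.06)
p=P[q&(P[...,2]>.090)&(P[...,2]<.101)];print(len(p),p.mean(0),cv2.minAreaRect(p[:,:2].astype(np.float32)*1000))
p=P[(abs(P[...,0]-.42)<.03)&(abs(P[...,1]-.295)<.03)&(P[...,2]>.035)&(P[...,2]<.085)];print(len(p),p.mean(0),p.min(0),p.max(0))
to([.47,0,.26],1.40)
```

```text
227 [0.5277121  0.30826108 0.09432354] ((529.4827880859375, 306.3493347167969), (31.986783981323242, 32.37392044067383), 7.89845609664917)
267 [0.42459298 0.29521692 0.05752807] [0.41807235 0.28210656 0.03526455] [0.43529949 0.30192238 0.0746598 ]
shift [0.2815, -0.107, -0.0105] rot [0.0085, 0.0039, -0.3069] t 4.05 ee [ 0.4356 -0.2993  0.2512] [3.1327e+00 2.6000e-03 1.0931e+00] F [ 0.59 -0.29  5.31] w 0.014
```

```bash
python3 -m pendant '[[0,[0.04,-0.015,0],[0,0,-0.06]],[0,[0.1,-0.038,0],[0,0,-0.12]],[0,[0.16,-0.061,0],[0,0,-0.18]],[0,[0.22,-0.084,0],[0,0,-0.24]],[0,[0.28,-0.107,0],[0,0,-0.3]]]'
python3 - <<'E'
from h import *
to([.56,.31,.25],1.709)
E
```

```text
clock: 4.68
ee_pos: [0.4672, -0.0055, 0.2432]
orientation: [3.14, 0.0, 1.395]
wrist_force: [1.1, -0.1, -1.1]
width: 0.0134
shift [0.3269, 0.0361, -0.0068] rot [0.0011, 0.0004, -0.3144] t 4.67 ee [ 0.4672 -0.0055  0.2432] [3.1404e+00 3.0000e-04 1.3946e+00] F [ 1.06 -0.05 -1.09] w 0.0134
```

```bash
python3 -m pendant '[[0,[0.05,0.006,0],[0,0,-0.06]],[0,[0.11,0.013,0],[0,0,-0.12]],[0,[0.17,0.02,0],[0,0,-0.18]],[0,[0.23,0.027,0],[0,0,-0.24]],[0,[0.29,0.033,0],[0,0,-0.3]]]'
python3 -m pendant '[[0,[0.032,0.003,0],[0,0,-0.014]],[0,[0.032,0.003,0],[0,0,-0.014]],[0,[0.032,0.003,0],[0,0,-0.014]]]'
python3 - <<'E'
from h import *
import pickle
to([.56,.31,.25],1.709)
d=grab('wrist');cv2.imwrite('pics/w3.png',d['color']);pickle.dump(d,open('w3.pkl','wb'))
d=grab('scene');cv2.imwrite('pics/s3.png',d['color']);pickle.dump(d,open('s3.pkl','wb'))
d=grab('side');cv2.imwrite('pics/side3.png',d['color']);pickle.dump(d,open('side3.pkl','wb'))
E
```

```text
clock: 5.3
ee_pos: [0.5513, 0.2741, 0.2432]
orientation: [3.141, 0.0, 1.695]
wrist_force: [1.2, -0.9, -1.6]
width: 0.0135
clock: 5.68
ee_pos: [0.5501, 0.3037, 0.2427]
orientation: [-3.142, 0.0, 1.707]
wrist_force: [-0.6, -0.1, -1.3]
width: 0.0135
shift [0.0049, 0.0107, -0.0073] rot [-0.0, 0.0004, -0.0021] t 5.67 ee [0.5501 0.3037 0.2427] [-3.1416e+00  4.0000e-04  1.7069e+00] F [-0.58 -0.08 -1.33] w 0.0135
```

View pics/w3.png

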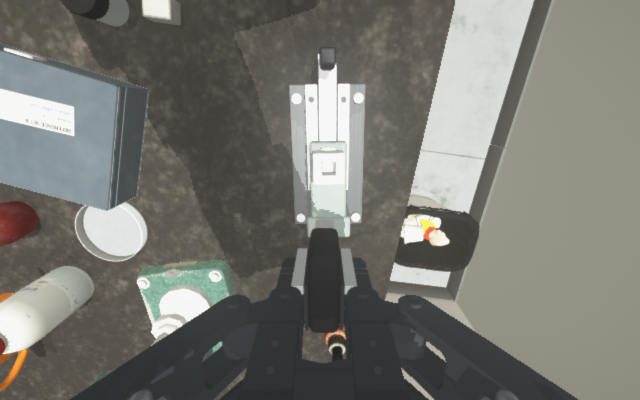

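View pics/s3.png

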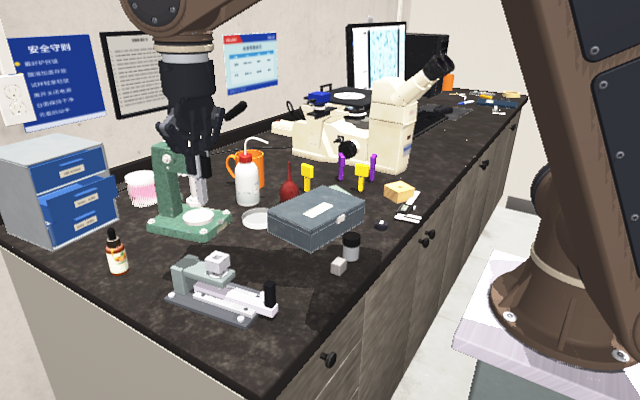

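The wrist view shows the head at (328,163), the post at (327,57) and the stop aligned with the image vertical. The scene view shows the key shank hanging at about (201,190).

Run:
```python
from h import *
import pickle
def rect(p): 
    r=cv2.minAreaRect(p[:,:2].astype(np.float32)*1000); return np.round(r[0],1),np.round(r[1],1),round(r[2],2),len(p),np.median(p[:,2]).round(4)
for n in ['w3','s3','side3']:
    d=pickle.load(open(n+'.pkl','rb'));P=cloud(d)
    q=(abs(P[...,0]-.53)<.05)&(abs(P[...,1]-.305)<.05)
    print(n,(q).sum())
    p=P[q&(P[...,2]>.088)&(P[...,2]<.103)]
    if len(p)>20:print('head',rect(p))
    p=P[(abs(P[...,0]-.42)<.03)&(abs(P[...,1]-.29)<.03)&(P[...,2]>.066)&(P[...,2]<.085)]
    if len(p)>10:print('posttop',rect(p))
    p=P[(abs(P[...,0]-.53)<.13)&(abs(P[...,1]-.305)<.08)&(P[...,2]>.006)&(P[...,2]<.0135)]
    if len(p)>50:print('base',rect(p))
    p=P[(abs(P[...,0]-.53)<.13)&(abs(P[...,1]-.305)<.08)&(P[...,2]>.022)&(P[...,2]<.03)]
    if len(p)>50:print('bar',rect(p))
d=pickle.load(open('w3.pkl','rb'))
c=d['color'][120:200,290:370];cv2.imwrite('pics/w3z.png',cv2.resize(c,None,fx=7,fy=7,interpolation=cv2.INTER_CUBIC))
d=pickle.load(open('s3.pkl','rb'));P=cloud(d)
q=(abs(P[...,0]-.55)<.05)&(abs(P[...,1]-.30)<.05)&(P[...,2]>.15)&(P[...,2]<.235)
v,u=np.nonzero(q);p=P[q];print('key',len(p))
for z in np.arange(.15,.235,.01):
    k=p[(p[:,2]>z)&(p[:,2]<z+.01)]
    if len(k):print(round(z,3),len(k),k.mean(0).round(4),k.min(0).round(4),k.max(0).round(4))
```

```text
w3 42751
head (array([528.1, 304.2]), array([29.9, 29.6]), 8.25, 819, np.float64(0.0965))
posttop (array([427., 289.]), array([15.8, 15.1]), 8.21, 314, np.float64(0.0743))
base (array([533.5, 305.1]), array([174.6,  90.2]), 8.35, 4054, np.float64(0.0106))
bar (array([505.4, 298. ]), array([175.1,  49. ]), 10.05, 1282, np.float64(0.0267))
s3 10855
head (array([528.8, 306.9]), array([31.5, 31.7]), 7.61, 257, np.float64(0.0947))
posttop (array([427. , 292.6]), array([16.2, 15.2]), 3.15, 90, np.float64(0.0727))
base (array([519.4, 305.9]), array([204.6,  91. ]), 8.33, 1224, np.float64(0.0096))
bar (array([516.2, 307.9]), array([199.8,  32.1]), 13.57, 756, np.float64(0.0254))
side3 2554
head (array([526.1, 306. ]), array([31.7, 38.4]), 10.35, 75, np.float64(0.0965))
posttop (array([425.3, 285.6]), array([16.2, 10.5]), 9.69, 24, np.float64(0.0739))
base (array([527.3, 296. ]), array([131.5, 198. ]), 89.27, 253, np.float64(0.011))
bar (array([515.5, 301.1]), array([198.6,  49.9]), 8.86, 254, np.float64(0.0264))
key 251
0.18 3 [0.5482 0.3061 0.1894] [0.5479 0.3043 0.1887] [0.5486 0.3078 0.19  ]
0.19 34 [0.5467 0.3074 0.1964] [0.543  0.2982 0.192 ] [0.5542 0.3116 0.2   ]
0.2 60 [0.5468 0.3077 0.2046] [0.5407 0.2982 0.2002] [0.5555 0.3126 0.21  ]
0.21 61 [0.5468 0.3072 0.215 ] [0.5431 0.2979 0.2101] [0.5554 0.3119 0.2196]
0.22 58 [0.547  0.3079 0.225 ] [0.5424 0.2983 0.2201] [0.5546 0.3121 0.23  ]
0.23 35 [0.5471 0.3072 0.2326] [0.5423 0.2978 0.2301] [0.5561 0.3117 0.2349]
```

View pics/w3z.png

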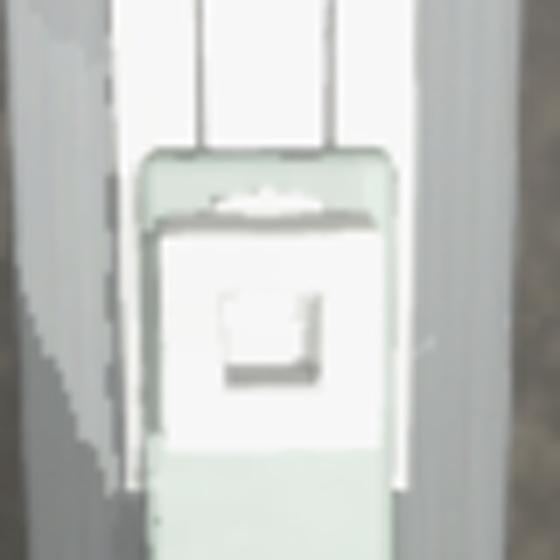

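Run:
```python
from h import *
to([.5281,.3042,.165],1.716)
```

```text
shift [0.004, -0.0221, 0.0777] rot [0.0003, 0.0002, -0.0104] t 5.83 ee [0.5505 0.3032 0.2427] [3.1413e+00 2.0000e-04 1.7056e+00] F [-0.37  0.78 -1.5 ] w 0.014
```

```bash
python3 -m pendant '[[0,[0.004,-0.0221,0.03],[0,0,-0.0104]],[0,[0.004,-0.0221,0.06],[0,0,-0.0104]],[0,[0.004,-0.0221,0.0777],[0,0,-0.0104]],[0,[0.004,-0.0221,0.0777],[0,0,-0.0104]]]'
python3 - <<'E'
from h import *
to([.5281,.3042,.145],1.716)
d=grab('scene');cv2.imwrite('pics/s4.png',cv2.resize(d['color'][170:310,150:290],None,fx=4,fy=4,interpolation=cv2.INTER_CUBIC))
d=grab('side');cv2.imwrite('pics/side4.png',d['color'])
E
```

```text
clock: 6.32
ee_pos: [0.5277, 0.3044, 0.1638]
orientation: [-3.14, 0.001, 1.716]
wrist_force: [-1.3, -0.6, -1.6]
width: 0.0137
shift [-0.0002, 0.0004, 0.0188] rot [-0.002, 0.0007, 0.0003] t 6.33 ee [0.5277 0.3044 0.1638] [-3.1395e+00  7.0000e-04  1.7163e+00] F [-1.32 -0.63 -1.58] w 0.0137
```

View pics/s4.png

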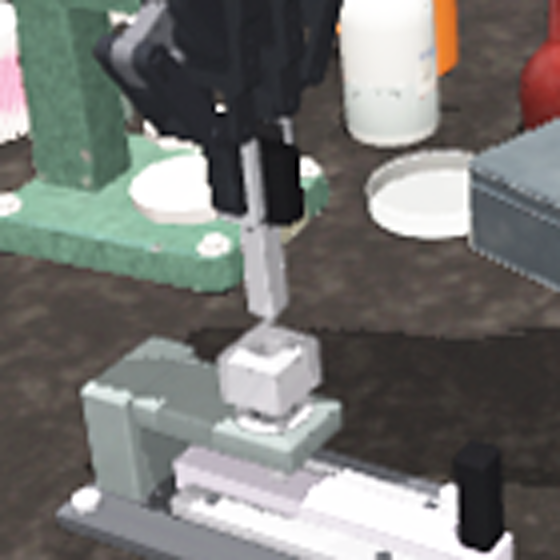

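The scene zoom shows the tip right over the socket, at about (268,320) of the zoom.

```bash
python3 -m pendant '[[0,[0,0,0.006],[0,0,0]],[0,[0,0,0.012],[0,0,0]],[0,[0,0,0.016],[0,0,0]],[0,[0,0,0.02],[0,0,0]],[0,[0,0,0.022],[0,0,0]]]'
```

```text
clock: 7.05
ee_pos: [0.5283, 0.3054, 0.143]
orientation: [3.14, -0.0, 1.717]
wrist_force: [-0.8, -0.9, 12.9]
width: 0.0137
```

```bash
python3 - <<'E'
from h import *
s=robot.state();print(s['wrist_force'],s['moment'],s['ee_pos'])
d=grab('scene');cv2.imwrite('pics/s5.png',cv2.resize(d['color'][200:280,180:260],None,fx=7,fy=7,interpolation=cv2.INTER_CUBIC))
E
python3 -m pendant '[[0,[0,0,0],[0,0,0]],[0,[0,0,0],[0,0,0]]]'
```

```text
[-0.77538528 -0.89355251 12.88270555] [-0.194825    0.3358154   0.01588419] [0.52833181 0.30544003 0.14300228]
clock: 7.35
ee_pos: [0.5283, 0.3054, 0.1433]
orientation: [3.14, -0.0, 1.717]
wrist_force: [0.8, -0.7, 5.1]
width: 0.0135
```

View pics/s5.png

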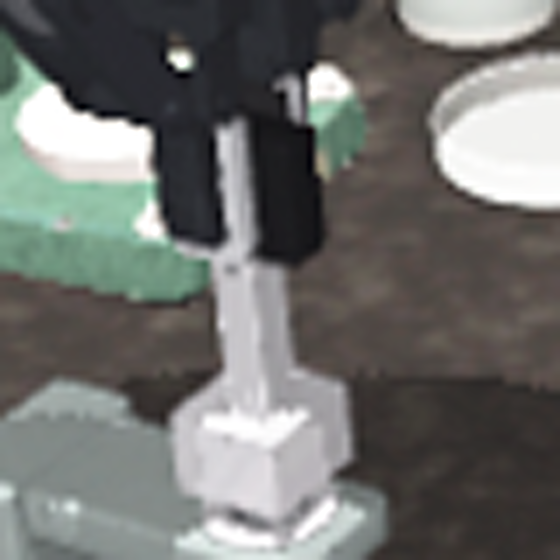

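```bash
python3 -m pendant '[[0,[0.001,0,0.004],[0,0,0]],[0,[0,0.001,0.004],[0,0,0]],[0,[-0.001,0,0.004],[0,0,0]],[0,[0,-0.001,0.004],[0,0,0]],[0,[0,0,0.004],[0,0,0]]]'
```

```text
clock: 7.98
ee_pos: [0.5282, 0.3053, 0.1386]
orientation: [3.141, 0.0, 1.717]
wrist_force: [2.0, 0.1, -0.4]
width: 0.0136
```

```bash
python3 -m pendant '[[0,[0,0,0.002],[0,0,0]],[0,[0,0,0.004],[0,0,0]],[0,[0,0,0.006],[0,0,0]],[0,[0,0,0.007],[0,0,0]],[0,[0,0,0.007],[0,0,0]]]'
```

```text
clock: 8.6
ee_pos: [0.528, 0.3053, 0.1315]
orientation: [3.141, 0.0, 1.717]
wrist_force: [3.9, 1.1, -1.1]
width: 0.0134
```

```bash
python3 -m pendant '[[0,[0,0.0007,0.001],[0,0,0]],[0,[0,0.0007,0.001],[0,0,0]],[0,[0,0.0007,0.001],[0,0,0]]]'
python3 - <<'E'
from h import *
s=robot.state();print(s['wrist_force'],s['moment'],s['ee_pos'])
E
```

```text
clock: 8.98
ee_pos: [0.5284, 0.3054, 0.1311]
orientation: [-3.141, -0.0, 1.717]
wrist_force: [1.1, 0.6, 8.1]
width: 0.0136
[1.13571219 0.60688311 8.12342864] [-0.08166682 -0.18269084  0.01349841] [0.52837355 0.30542063 0.13114755]
```

```bash
python3 -m pendant '[[0,[0,0,-0.0005],[0,0,0.15]],[0,[0,0,-0.0005],[0,0,0.3]],[0,[0,0,0],[0,0,0.45]],[0,[0,0,0.0005],[0,0,0.6]],[0,[0,0,0.001],[0,0,0.75]]]'
python3 - <<'E'
from h import *
s=robot.state();print(s['wrist_force'],s['moment'],s['ee_pos'])
E
python3 -m pendant '[[0,[0,0,0.0005],[0,0,0.1]],[0,[0,0,0.001],[0,0,0.2]],[0,[0,0,0.001],[0,0,0.2]]]'
python3 - <<'E'
from h import *
s=robot.state();print(s['wrist_force'],s['moment'],s['ee_pos'])
E
```

```text
clock: 9.6
ee_pos: [0.5287, 0.3055, 0.1296]
orientation: [3.141, -0.0, 0.963]
wrist_force: [3.1, 1.3, 0.5]
width: 0.0132
[3.10288484 1.33939456 0.54079926] [ 0.21655824 -0.85262965  0.10611678] [0.5286802  0.30547695 0.12958902]
clock: 9.98
ee_pos: [0.5287, 0.3055, 0.1289]
orientation: [3.141, -0.001, 0.768]
wrist_force: [2.4, 1.0, 3.6]
width: 0.0132
[2.39762548 1.04391242 3.5720684 ] [ 0.18937229 -0.67288019  0.06878162] [0.52874015 0.30552754 0.12887895]
```

```bash
python3 -m pendant '[[0,[0,0.0,0.0001],[0,0,0.12]],[0,[0,0.0,0.0004],[0,0,0.24]],[0,[0,0,0.0008],[0,0,0.35]],[0,[0,0,0.0008],[0,0,0.35]]]'
python3 - <<'E'
from h import *
s=robot.state();print(s['wrist_force'],s['moment'],s['ee_pos'])
E
```

```text
clock: 10.48
ee_pos: [0.5288, 0.3055, 0.1279]
orientation: [3.142, -0.0, 0.42]
wrist_force: [4.6, 0.9, 2.2]
width: 0.0137
[4.64946824 0.87376824 2.15928721] [ 0.32130685 -0.8546282   0.05913919] [0.52876037 0.30549819 0.12785942]
```

```bash
python3 -m pendant '[[0.4,[0,0,0],[0,0,0]],[0.4,[0,0,0],[0,0,0]],[0.4,[0,0,-0.03],[0,0,0]],[0.4,[0,0,-0.065],[0,0,0.14]],[0.4,[0,0,-0.065],[0,0,0.275]]]'
python3 - <<'E'
from h import *
to([.427,.289,.1],.145)
E
```

```text
clock: 11.1
ee_pos: [0.529, 0.3057, 0.1951]
orientation: [-3.141, -0.003, 0.139]
wrist_force: [0.1, -0.4, -0.4]
width: 0.0342
shift [-0.1036, 0.0024, 0.0948] rot [-0.0008, -0.0028, -0.0056] t 11.1 ee [0.529  0.3057 0.1951] [-3.1408e+00 -2.8000e-03  1.3940e-01] F [ 0.1  -0.4  -0.35] w 0.0342
```

Now over the post, then a look to check the key and the post.

```bash
python3 -m pendant '[[0.4,[-0.045,0.001,0],[0,0,-0.006]],[0.4,[-0.1036,0.0024,0],[0,0,-0.006]],[0.4,[-0.1036,0.0024,0.05],[0,0,-0.006]],[0.4,[-0.1036,0.0024,0.085],[0,0,-0.006]],[0.4,[-0.1036,0.0024,0.085],[0,0,-0.006]]]'
python3 - <<'E'
from h import *
import pickle
d=grab('wrist');cv2.imwrite('pics/w6.png',d['color']);pickle.dump(d,open('w6.pkl','wb'))
to([.427,.289,.034],.145)
d=grab('scene');cv2.imwrite('pics/s6.png',cv2.resize(d['color'][190:330,150:300],None,fx=5,fy=4,interpolation=cv2.INTER_CUBIC))
E
```

```text
clock: 11.72
ee_pos: [0.4251, 0.2877, 0.1061]
orientation: [3.14, 0.005, 0.149]
wrist_force: [0.2, 0.3, 0.1]
width: 0.0343
shift [0.0013, -0.0008, 0.0735] rot [0.0008, 0.0023, 0.0042] t 11.78 ee [0.426  0.2881 0.1075] [3.1408e+00 2.3000e-03 1.4920e-01] F [0.95 1.09 0.39] w 0.0343
```

View pics/w6.png

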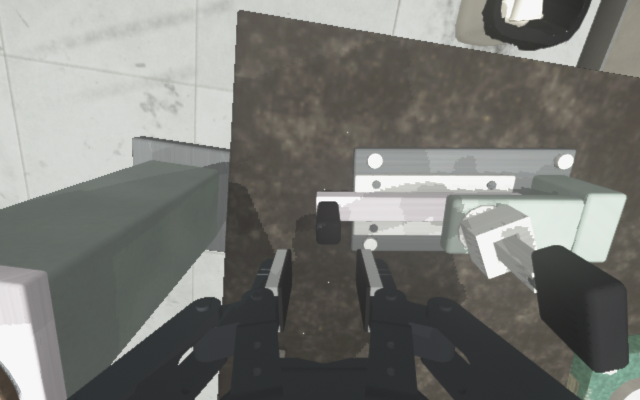

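View pics/s6.png

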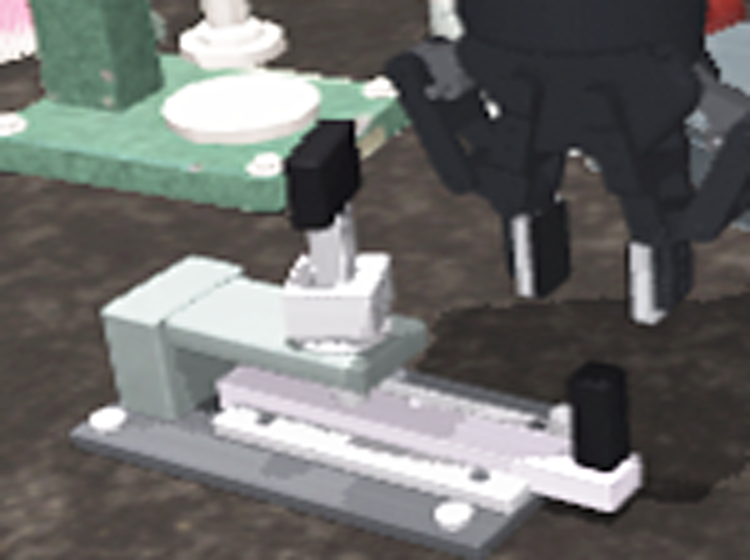

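The key stands seated and the head has turned. The post sits at (328,222) in the wrist view, between the jaws. I'll measure the head's height and turn, and the post.

Run:
```python
from h import *
import pickle
d=pickle.load(open('w6.pkl','rb'));P=cloud(d)
q=(abs(P[...,0]-.5285)<.025)&(abs(P[...,1]-.305)<.025)&(P[...,2]>.086)&(P[...,2]<.1)
q&=d['color'].min(-1)>120
p=P[q];print(len(p),np.percentile(p[:,2],[10,50,90]),cv2.minAreaRect(p[:,:2].astype(np.float32)*1000))
p=P[(abs(P[...,0]-.427)<.025)&(abs(P[...,1]-.289)<.02)&(P[...,2]>.068)&(P[...,2]<.08)];print(len(p),p[:,2].mean(),cv2.minAreaRect(p[:,:2].astype(np.float32)*1000))
```

```text
2310 [0.08898895 0.09269895 0.09411228] ((528.4059448242188, 304.7651062011719), (31.009769439697266, 31.55471420288086), 33.064002990722656)
596 0.07382009450651326 ((426.81298828125, 290.19012451171875), (15.555688858032227, 15.208023071289062), 8.535568237304688)
```

```bash
python3 - <<'E'
from h import *
to([.4268,.290,.036],.145)
E
python3 -m pendant '[[0.4,[0.001,-0.0018,0.03],[0,0,0]],[0.4,[0.001,-0.0018,0.055],[0,0,0]],[0.4,[0.001,-0.0018,0.071],[0,0,0]],[0.4,[0.001,-0.0018,0.071],[0,0,0]],[0.4,[0.001,-0.0018,0.071],[0,0,0]]]'
python3 - <<'E'
from h import *
to([.4268,.290,.036],.145)
E
```

```text
shift [0.0005, -0.0016, 0.0724] rot [0.0002, 0.0003, 0.004] t 11.82 ee [0.4266 0.2884 0.1084] [3.1414e+00 3.0000e-04 1.4900e-01] F [0.15 0.26 0.67] w 0.0341
clock: 12.45
ee_pos: [0.4276, 0.2905, 0.0377]
orientation: [-3.141, -0.001, 0.148]
wrist_force: [1.0, -0.4, -0.9]
width: 0.0345
shift [-0.0008, 0.0003, 0.0017] rot [-0.0003, -0.0012, 0.0034] t 12.45 ee [0.4276 0.2905 0.0377] [-3.1413e+00 -1.2000e-03  1.4840e-01] F [ 1.01 -0.4  -0.85] w 0.0345
```

```bash
python3 -m pendant '[[0.25,[0,0,0],[0,0,0]],[0.25,[0,0,0],[0,0,0]]]'
for i in 1 ; do python3 -m pendant '[[0.25,[-0.001,0,0],[0,0,0]]]'|grep -E "force|pos|width"; done
python3 -m pendant '[[0.25,[-0.001,0,0],[0,0,0]]]'|grep -E "force|pos|width"
python3 -m pendant '[[0.25,[-0.001,0,0],[0,0,0]]]'|grep -E "force|pos|width"
python3 -m pendant '[[0.25,[-0.001,0,0],[0,0,0]]]'|grep -E "force|pos|width"
```

```text
clock: 12.7
ee_pos: [0.4273, 0.2903, 0.0373]
orientation: [-3.141, -0.001, 0.148]
wrist_force: [-0.6, -0.2, -0.8]
width: 0.0211
ee_pos: [0.4262, 0.2901, 0.037]
wrist_force: [1.2, 0.1, -0.6]
width: 0.0215
ee_pos: [0.4251, 0.2899, 0.0368]
wrist_force: [-0.0, 0.1, -0.4]
width: 0.0211
ee_pos: [0.4246, 0.2899, 0.0368]
wrist_force: [4.8, 0.6, -3.2]
width: 0.0215
ee_pos: [0.4238, 0.2899, 0.0368]
wrist_force: [4.2, 0.5, -1.8]
width: 0.0209
```

```bash
python3 -m pendant '[[0.25,[-0.001,0,0],[0,0,0]]]'|grep -E "force|pos"
python3 -m pendant '[[0.25,[-0.001,0,0],[0,0,0]]]'|grep -E "force|pos"
python3 -m pendant '[[0.25,[-0.001,0,0],[0,0,0]]]'|grep -E "force|pos"
python3 -m pendant '[[0.25,[-0.001,0,0],[0,0,0]]]'|grep -E "force|pos"
python3 -m pendant '[[0.25,[-0.001,0,0],[0,0,0]]]'|grep -E "force|pos"
python3 -m pendant '[[0.25,[-0.001,0,0],[0,0,0]]]'|grep -E "force|pos"
```

```text
ee_pos: [0.4226, 0.2896, 0.0368]
wrist_force: [4.1, 0.5, -1.1]
ee_pos: [0.4214, 0.2894, 0.0368]
wrist_force: [5.0, 1.4, -2.8]
ee_pos: [0.4203, 0.2893, 0.0368]
wrist_force: [5.1, 2.1, -1.7]
ee_pos: [0.4193, 0.2891, 0.0368]
wrist_force: [5.1, 0.9, -1.4]
ee_pos: [0.4183, 0.2889, 0.0368]
wrist_force: [4.5, 0.8, -2.3]
ee_pos: [0.4173, 0.2888, 0.0368]
wrist_force: [4.5, 0.7, -1.7]
```

```bash
python3 -m pendant '[[0.25,[0.002,0,0],[0,0,0]]]'|grep -E "force|pos"
python3 -m pendant '[[0.25,[0,0,0],[0,0,0]]]'|grep -E "force|pos"
python3 -m pendant '[[0.25,[0,0,0],[0,0,0]]]'|grep -E "force|pos"
python3 -m pendant '[[0.25,[0,0,0],[0,0,0]]]'|grep -E "force|pos"
python3 -m pendant '[[0.25,[0,0,0],[0,0,0]]]'|grep -E "force|pos"
python3 -m pendant '[[0.25,[0,0,0],[0,0,0]]]'|grep -E "force|pos"
```

```text
ee_pos: [0.4184, 0.2888, 0.0367]
wrist_force: [-0.5, -0.2, 0.3]
ee_pos: [0.4188, 0.2889, 0.0367]
wrist_force: [0.2, -0.3, 0.4]
ee_pos: [0.4189, 0.2889, 0.0367]
wrist_force: [-1.1, -0.3, 0.4]
ee_pos: [0.419, 0.289, 0.0367]
wrist_force: [0.2, 0.2, 0.2]
ee_pos: [0.4191, 0.289, 0.0367]
wrist_force: [0.4, 1.2, 0.6]
ee_pos: [0.4192, 0.289, 0.0367]
wrist_force: [-0.7, -0.4, 0.3]
```

```bash
python3 -m pendant '[[0.25,[0.0015,0,0],[0,0,0]],[0.25,[0.003,0,0],[0,0,0]],[0.25,[0.004,0,0],[0,0,0]]]'|grep -E "force|pos"
for x in a; do
python3 -m pendant '[[0.25,[0.001,0,0],[0,0,0]]]'|grep -E "force|pos"
python3 -m pendant '[[0.25,[0.001,0,0],[0,0,0]]]'|grep -E "force|pos"
python3 -m pendant '[[0.25,[0.001,0,0],[0,0,0]]]'|grep -E "force|pos"
python3 -m pendant '[[0.25,[0.001,0,0],[0,0,0]]]'|grep -E "force|pos"
python3 -m pendant '[[0.25,[0.001,0,0],[0,0,0]]]'|grep -E "force|pos"
python3 -m pendant '[[0.25,[0.001,0,0],[0,0,0]]]'|grep -E "force|pos"
python3 -m pendant '[[0.25,[0.001,0,0],[0,0,0]]]'|grep -E "force|pos"
python3 -m pendant '[[0.25,[0.001,0,0],[0,0,0]]]'|grep -E "force|pos"
done
```

```text
ee_pos: [0.4227, 0.2895, 0.0367]
wrist_force: [-5.8, 0.1, 4.4]
ee_pos: [0.4229, 0.2894, 0.0367]
wrist_force: [-9.1, -0.9, 6.3]
ee_pos: [0.4235, 0.2894, 0.0367]
wrist_force: [-9.1, -0.6, 5.4]
ee_pos: [0.4245, 0.2895, 0.0367]
wrist_force: [-9.2, -1.0, 6.0]
ee_pos: [0.4255, 0.2897, 0.0367]
wrist_force: [-8.8, -0.8, 6.6]
ee_pos: [0.4265, 0.2898, 0.0366]
wrist_force: [-8.1, -0.7, 6.7]
ee_pos: [0.4275, 0.29, 0.0367]
wrist_force: [-9.4, -1.0, 5.4]
ee_pos: [0.4285, 0.2901, 0.0367]
wrist_force: [-7.9, -1.2, 5.3]
ee_pos: [0.4295, 0.2903, 0.0367]
wrist_force: [-9.1, -1.2, 5.5]
```

Pulling reads about 4.8 N while lifting 2 N, and pushing back reads about 9 N while pressing 6 N. The true drag is therefore nearer 6 N, so I'll back the screw off slightly.

```bash
python3 -m pendant '[[0.3,[-0.003,0,0],[0,0,0]],[0.4,[-0.003,0,0],[0,0,0]],[0.4,[-0.003,0,-0.05],[0,0,0]],[0.4,[-0.003,0,-0.1],[0,0,0]],[0.4,[-0.003,0,-0.155],[0,0,0]]]'
python3 - <<'E'
from h import *
import pickle
to([.5288,.3055,.195],.42)
d=grab('wrist');cv2.imwrite('pics/w7.png',d['color']);pickle.dump(d,open('w7.pkl','wb'));P=cloud(d)
q=(abs(P[...,0]-.5285)<.03)&(abs(P[...,1]-.305)<.03)&(P[...,2]>.14)&(P[...,2]<.17)
p=P[q];print(len(p),np.percentile(p[:,2],[10,50,90]),cv2.minAreaRect(p[p[:,2]>.154][:,:2].astype(np.float32)*1000))
p=P[(abs(P[...,0]-.427)<.035)&(abs(P[...,1]-.289)<.02)&(P[...,2]>.068)&(P[...,2]<.08)];print(len(p),p[:,2].mean(),cv2.minAreaRect(p[:,:2].astype(np.float32)*1000))
E
```

```text
clock: 16.7
ee_pos: [0.4281, 0.2903, 0.1932]
orientation: [3.141, 0.0, 0.148]
wrist_force: [0.4, 0.3, -0.6]
width: 0.0344
shift [0.1019, -0.0002, -0.0018] rot [0.0002, 0.0003, -0.2717] t 16.7 ee [0.4281 0.2903 0.1932] [3.1414e+00 2.0000e-04 1.4830e-01] F [ 0.42  0.33 -0.57] w 0.0344
1838 [0.14533231 0.15892518 0.16030665] ((527.122314453125, 304.64385986328125), (14.043243408203125, 40.23320007324219), 26.935253143310547)
292 0.07392278220282984 ((425.9178466796875, 289.49969482421875), (14.726460456848145, 15.242987632751465), 8.6038236618042)
```

View pics/w7.png

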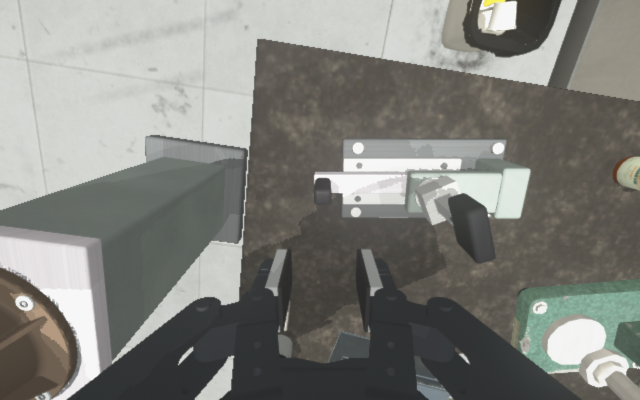

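```bash
python3 -m pendant '[[0.4,[0.035,0,-0.005],[0,0,-0.1]],[0.4,[0.08,0,-0.005],[0,0,-0.2]],[0.4,[0.1015,0,-0.005],[0,0,-0.3]],[0.4,[0.1015,0,0.02],[0,0,-0.302]],[0.4,[0.1015,0,0.035],[0,0,-0.302]]]'
python3 - <<'E'
from h import *
to([.5285,.3054,.1285],.45)
E
```

```text
clock: 17.38
ee_pos: [0.5284, 0.3052, 0.1553]
orientation: [3.142, 0.001, 0.45]
wrist_force: [0.0, -0.7, -0.3]
width: 0.0342
shift [0.0003, -0.0001, 0.0268] rot [0.0001, 0.0012, 0.0] t 17.38 ee [0.5284 0.3052 0.1553] [3.1415e+00 1.2000e-03 4.5000e-01] F [ 0.01 -0.71 -0.34] w 0.0342
```

```bash
python3 -m pendant '[[0.4,[0,0,0.015],[0,0,0]],[0.4,[0,0,0.0255],[0,0,0]],[0,[0,0,0.0255],[0,0,0]],[0,[0,0,0.0255],[0,0,0]],[0,[0,0,0.0255],[0,0,0]]]' 30
python3 - <<'E'
from h import *
s=robot.state();print(s['wrist_force'],s['moment'],s['ee_pos'])
E
```

```text
clock: 18.0
ee_pos: [0.5286, 0.3055, 0.1318]
orientation: [3.142, -0.001, 0.45]
wrist_force: [-0.5, 0.5, -1.5]
width: 0.0135
[-0.50220981  0.51768249 -1.48676675] [ 0.01819995 -0.09452092  0.0260776 ] [0.52864207 0.30552166 0.13175275]
```

Turn back (counter-clockwise) by 0.44 rad of tool, watching the moment.

```bash
python3 -m pendant '[[0,[0,0,0],[0,0,-0.12]],[0,[0,0,0],[0,0,-0.24]],[0,[0,0,0],[0,0,-0.28]]]'
python3 - <<'E'
from h import *
s=robot.state();print(s['moment'])
E
python3 -m pendant '[[0,[0,0,-0.0002],[0,0,-0.05]],[0,[0,0,-0.0003],[0,0,-0.1]],[0,[0,0,-0.0005],[0,0,-0.16]],[0,[0,0,-0.0005],[0,0,-0.16]]]'
python3 - <<'E'
from h import *
s=robot.state();print(s['wrist_force'],s['moment'])
E
```

```text
clock: 18.38
ee_pos: [0.5287, 0.3055, 0.1317]
orientation: [3.141, -0.001, 0.733]
wrist_force: [-1.0, 0.6, -0.5]
width: 0.0134
[ 0.00692116 -0.0018133  -0.11182849]
clock: 18.88
ee_pos: [0.5286, 0.3054, 0.1322]
orientation: [3.141, -0.001, 0.89]
wrist_force: [-0.4, 0.6, 1.2]
width: 0.0134
[-0.41831419  0.64545087  1.22935441] [-0.03991487  0.03555483 -0.08388192]
```

```bash
python3 -m pendant '[[0.4,[0,0,0],[0,0,0]],[0.4,[0,0,0],[0,0,0]],[0.4,[0,0,-0.03],[0,0,0]],[0.4,[0,0,-0.065],[0,0,-0.18]],[0.4,[0,0,-0.065],[0,0,-0.36]]]'
python3 - <<'E'
from h import *
to([.4265,.2898,.195],1.716)
E
```

```text
clock: 19.5
ee_pos: [0.5294, 0.3058, 0.1995]
orientation: [3.138, -0.003, 1.256]
wrist_force: [-1.1, 0.0, -0.3]
width: 0.0338
shift [-0.0471, -0.0928, 0.004] rot [0.004, -0.0021, -0.4602] t 19.5 ee [0.5294 0.3058 0.1995] [ 3.1382e+00 -2.9000e-03  1.2558e+00] F [-1.05  0.02 -0.3 ] w 0.0338
```

```bash
python3 -m pendant '[[0.4,[-0.016,-0.031,0],[0,0,-0.15]],[0.4,[-0.04,-0.078,0],[0,0,-0.3]],[0.4,[-0.0471,-0.0928,0],[0,0,-0.46]],[0.4,[-0.0471,-0.0928,0.03],[0,0,-0.46]],[0.4,[-0.0471,-0.0928,0.03],[0,0,-0.46]]]'
python3 - <<'E'
from h import *
import pickle
to([.4265,.2898,.12],1.716)
d=grab('wrist');cv2.imwrite('pics/w8.png',d['color'])
d=grab('scene');cv2.imwrite('pics/s8.png',cv2.resize(d['color'][190:330,150:300],None,fx=5,fy=4,interpolation=cv2.INTER_CUBIC));P=cloud(d)
p=P[(abs(P[...,0]-.527)<.035)&(abs(P[...,1]-.305)<.03)&(P[...,2]>.088)&(P[...,2]<.1)&(d['color'].min(-1)>110)];print(len(p),np.percentile(p[:,2],[10,50,90]),cv2.minAreaRect(p[:,:2].astype(np.float32)*1000))
p=P[(abs(P[...,0]-.427)<.035)&(abs(P[...,1]-.289)<.02)&(P[...,2]>.068)&(P[...,2]<.08)];print(len(p),p[:,2].mean(),cv2.minAreaRect(p[:,:2].astype(np.float32)*1000))
E
```

```text
clock: 20.12
ee_pos: [0.4249, 0.2896, 0.1658]
orientation: [-3.139, 0.001, 1.71]
wrist_force: [0.8, 0.3, 0.1]
width: 0.0342
shift [-0.0, 0.0017, 0.0458] rot [-0.0026, 0.001, -0.006] t 20.12 ee [0.4249 0.2896 0.1658] [-3.139e+00  1.000e-03  1.710e+00] F [0.82 0.3  0.1 ] w 0.0342
187 [0.09042642 0.09243267 0.09457846] ((528.8963623046875, 307.4399108886719), (29.441503524780273, 31.602161407470703), 43.495906829833984)
77 0.07212575352953417 ((426.3826904296875, 292.27166748046875), (15.166055679321289, 16.75010108947754), 11.798700332641602)
```

View pics/w8.png

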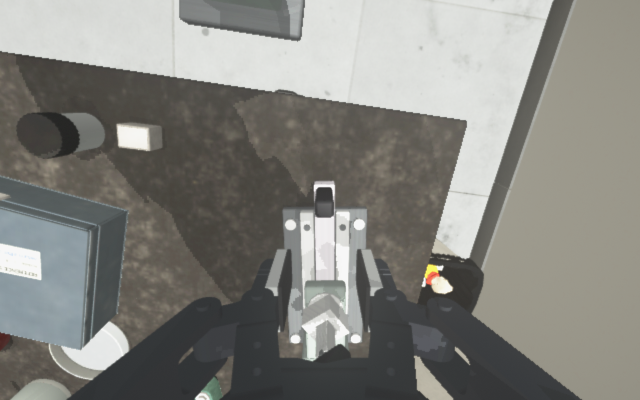

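View pics/s8.png

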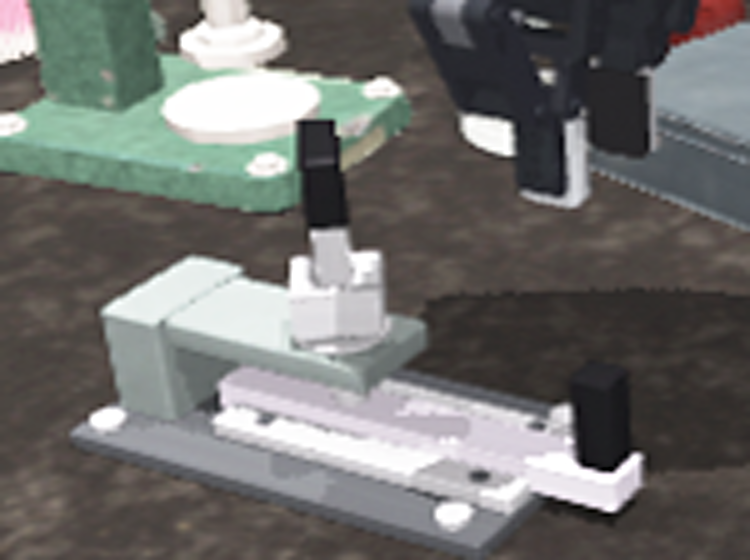

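Key still seated, and the head is about 10° (0.18 rad) back. The post is centred between the jaws at (324,203) in the wrist view.

```bash
python3 -m pendant '[[0.4,[0,0.0005,0.05],[0,0,-0.006]],[0.4,[0,0.0005,0.09],[0,0,-0.006]],[0.4,[0,0.0005,0.125],[0,0,-0.006]],[0.4,[0,0.0005,0.127],[0,0,-0.006]],[0.4,[0,0.0005,0.127],[0,0,-0.006]]]'
python3 -m pendant '[[0.1,[0,0,0],[0,0,0]],[0,[0,0,0],[0,0,0]],[0,[0,0,0],[0,0,0]],[0,[0,0,0],[0,0,0]]]' 20
```

```text
clock: 20.85
ee_pos: [0.4268, 0.2903, 0.041]
orientation: [3.14, -0.0, 1.716]
wrist_force: [0.2, -0.1, 0.2]
width: 0.0339
clock: 21.35
ee_pos: [0.4268, 0.2904, 0.0413]
orientation: [3.139, -0.001, 1.716]
wrist_force: [-0.4, -0.9, 8.9]
width: 0.0153
```

```bash
python3 -m pendant '[[0,[0,0,-0.0005],[0,0,0]],[0,[0,0,-0.0005],[0,0,0]]]'|grep -E "pos|force"
python3 -m pendant '[[0,[0,0,0],[0,0,0]]]'|grep -E "pos|force"
python3 -m pendant '[[0,[0,0,0],[0,0,0]]]'|grep -E "pos|force"
```

```text
ee_pos: [0.4268, 0.2903, 0.0413]
wrist_force: [-0.3, 0.2, 8.6]
ee_pos: [0.4267, 0.2903, 0.0413]
wrist_force: [0.1, -0.6, 9.4]
ee_pos: [0.4267, 0.2903, 0.0413]
wrist_force: [0.6, 0.4, 9.5]
```

```bash
python3 -m pendant '[[0,[0,0,-0.001],[0,0,0]],[0,[0,0,-0.001],[0,0,0]]]'|grep -E "pos|force"
python3 -m pendant '[[0,[0,0,-0.001],[0,0,0]],[0,[0,0,-0.001],[0,0,0]]]'|grep -E "pos|force"
```

```text
ee_pos: [0.4263, 0.2901, 0.0414]
wrist_force: [2.1, 0.2, 0.6]
ee_pos: [0.426, 0.2899, 0.0421]
wrist_force: [1.8, 1.1, -3.7]
```

```bash
python3 -m pendant '[[0,[0,0,0.0009],[0,0,0]],[0,[0,0,0.0009],[0,0,0]]]'|grep -E "pos|force"
python3 -m pendant '[[0,[0,0.0,0],[0,0,0]]]'|grep -E "pos|force"
python3 -m pendant '[[0,[0,-0.001,0],[0,0,0]]]'|grep -E "pos|force"
python3 -m pendant '[[0,[0,-0.001,0],[0,0,0]]]'|grep -E "pos|force"
python3 -m pendant '[[0,[0,-0.001,0],[0,0,0]]]'|grep -E "pos|force"
python3 -m pendant '[[0,[0,-0.001,0],[0,0,0]]]'|grep -E "pos|force"
```

```text
ee_pos: [0.4257, 0.2899, 0.0414]
wrist_force: [-1.3, 0.9, 0.6]
ee_pos: [0.4257, 0.2899, 0.0414]
wrist_force: [-2.1, 0.1, 0.5]
ee_pos: [0.4255, 0.29, 0.0414]
wrist_force: [3.1, 0.1, -2.7]
ee_pos: [0.4245, 0.2898, 0.0414]
wrist_force: [2.5, 0.9, -1.7]
ee_pos: [0.4233, 0.2896, 0.0414]
wrist_force: [3.0, 0.2, -1.7]
ee_pos: [0.4222, 0.2894, 0.0414]
wrist_force: [3.0, 0.9, -1.7]
```

```bash
python3 -m pendant '[[0,[0,-0.001,0.0004],[0,0,0]]]'|grep -E "pos|force"
python3 -m pendant '[[0,[0,-0.001,0.0002],[0,0,0]]]'|grep -E "pos|force"
python3 -m pendant '[[0,[0,-0.001,0],[0,0,0]]]'|grep -E "pos|force"
python3 -m pendant '[[0,[0,-0.001,0],[0,0,0]]]'|grep -E "pos|force"
python3 -m pendant '[[0,[0,-0.001,0],[0,0,0]]]'|grep -E "pos|force"
python3 -m pendant '[[0,[0,-0.001,0],[0,0,0]]]'|grep -E "pos|force"
python3 -m pendant '[[0,[0,-0.001,0],[0,0,0]]]'|grep -E "pos|force"
python3 -m pendant '[[0,[0,-0.001,0],[0,0,0]]]'|grep -E "pos|force"
```

```text
ee_pos: [0.4218, 0.2895, 0.0413]
wrist_force: [6.1, -0.4, 3.6]
ee_pos: [0.4211, 0.2895, 0.0412]
wrist_force: [5.8, 0.3, 4.6]
ee_pos: [0.4201, 0.2893, 0.0413]
wrist_force: [4.9, 1.5, 2.6]
ee_pos: [0.4191, 0.2892, 0.0413]
wrist_force: [4.9, 0.4, 2.8]
ee_pos: [0.4181, 0.2891, 0.0413]
wrist_force: [5.6, 0.6, 3.4]
ee_pos: [0.4171, 0.2889, 0.0413]
wrist_force: [4.9, 1.2, 2.9]
ee_pos: [0.4161, 0.2888, 0.0413]
wrist_force: [4.6, 1.2, 3.2]
ee_pos: [0.4151, 0.2886, 0.0413]
wrist_force: [4.7, 1.0, 2.9]
```

Pull is 5.0 N while pressing 3 N and 2.95 N while lifting 1.8 N. That gives about 3.9 N with no vertical load, which is what's wanted. Release and check.

```bash
python3 -m pendant '[[0.4,[0,0,0],[0,0,0]],[0.4,[0,0,0],[0,0,0]],[0.4,[0,0,-0.03],[0,0,0]],[0.4,[0,0,-0.08],[0,0,0]],[0.4,[0,0,-0.14],[0,0,0]]]'
python3 -m pendant '[[0.4,[0,-0.02,-0.03],[0,0,0]],[0.4,[0,-0.02,-0.03],[0,0,0]],[0.4,[0,-0.02,-0.03],[0,0,0]],[0.4,[0,-0.02,-0.03],[0,0,0]]]'
python3 - <<'E'
from h import *
d=grab('scene');cv2.imwrite('pics/s9.png',d['color'][150:350,100:420].repeat(2,0).repeat(2,1));P=cloud(d)
def rect(p): return len(p),p.mean(0).round(4),cv2.minAreaRect(p[:,:2].astype(np.float32)*1000)
print('head',rect(P[(abs(P[...,0]-.527)<.035)&(abs(P[...,1]-.305)<.03)&(P[...,2]>.088)&(P[...,2]<.1)&(d['color'].min(-1)>110)]))
print('post',rect(P[(abs(P[...,0]-.42)<.035)&(abs(P[...,1]-.289)<.03)&(P[...,2]>.068)&(P[...,2]<.08)]))
d=grab('wrist');cv2.imwrite('pics/w9.png',d['color']);P=cloud(d)
p=P[(abs(P[...,0]-.5285)<.04)&(abs(P[...,1]-.305)<.04)&(P[...,2]>.152)&(P[...,2]<.17)]
if len(p)>5: print('wingtop',rect(p))
E
```

```text
clock: 24.85
ee_pos: [0.4134, 0.2879, 0.1815]
orientation: [-3.139, 0.001, 1.716]
wrist_force: [-0.1, -0.8, 0.0]
width: 0.0339
clock: 25.35
ee_pos: [0.3944, 0.2852, 0.2094]
orientation: [-3.139, 0.001, 1.716]
wrist_force: [1.2, -0.2, 0.0]
width: 0.0342
head (192, array([0.5258, 0.31  , 0.0925]), ((529.89990234375, 306.63494873046875), (29.610315322875977, 34.40060043334961), 44.001468658447266))
post (78, array([0.4138, 0.2918, 0.0722]), ((414.2969970703125, 290.7772216796875), (15.374748229980469, 16.454965591430664), 0.3569876253604889))
wingtop (55, array([0.5128, 0.3108, 0.1539]), ((513.8204345703125, 309.70892333984375), (5.214410781860352, 14.746395111083984), 23.022409439086914))
```

View pics/s9.png

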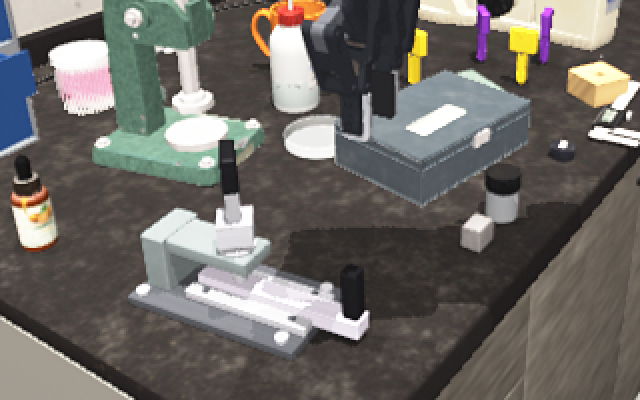

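View pics/w9.png

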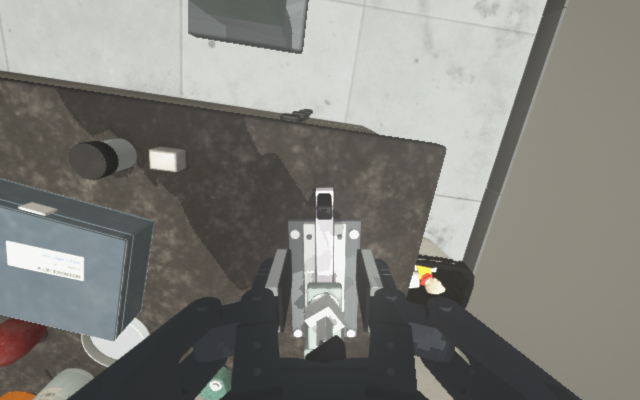

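The key stands seated, the bar lies flat in the channel, the bystanders are in place and the arm is clear.

```bash
python3 -c "
from bench import robot
print(robot.sign_off())"
```

```text
the job is handed in; nothing more can be done
None
```

The stop is set to a drag of about 3.9 N and the job was handed in after about 25 s of the 72 s. I have no verdict from the judging.

- **Key:** I took the black wing key from its stand. It caught once at the socket, and after a small jiggle it seated to full depth.
- **First setting:** I turned the screw about 1.14 rad clockwise. Drawing the bar then read about 4.8 N, but I was lifting it by about 2 N. Pushing it back read about 9 N while I pressed down by about 6 N. The two readings disagreed; corrected for that, the drag was nearer 6 N, so it was too tight.
- **Final setting:** I backed the screw off by about 0.17 rad. With the post clamped, drawing the bar read 2.95 N (lifting 1.8 N) and 5.0 N (pressing 3 N). That puts the drag at about 3.9 N with no vertical load, which implies a foot load of roughly 3 to 5 N.

**Last checks:**
- **Key:** it stands upright in the screw head, about 18–19 mm deep. The depth is worked out from camera heights measured before the last draw; the final pictures still show it seated.
- **Bar:** it lies flat in its channel under the screw, about 12 mm further forward than at the start.
- **Surroundings:** the gripper is clear, and the canister and cast-iron block look unmoved. I did not measure any of the bystanders.
- **Limits of the measurement:** the wrist force readings are noisy to about 0.5–1 N. I inferred the foot load from the drag rather than measuring it.

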